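# Bleed a filter station and start its screw-in funnel

### The arm

A 7-joint arm with a two-finger parallel gripper is mounted at the origin on the work surface. World frame = base frame: x ahead of the robot, y to its left, z up, the work surface at z = 0. Lengths are in m, angles in degrees, forces in N, time in s.
With the tool pointing down it reaches from about 0.35 to 0.775 m from the base axis. Payload 3.1 kg.
Tool frame: the origin (TCP) lies on the centre line of the jaws, within the pads' length; the fingertips stand 17 mm ahead of it and the grasp point (between the pads) lies 2 mm behind it (robot.tip_reach is the distance from the TCP to the fingertips, in m); z points along the fingers, y is the direction in which the jaws open and shut (so a half turn about z gives the same grasp; the last joint's range is limited). The gripper opens to 85 mm and grips with 20 to 120 N. Pads are 22 mm wide; open, the fingers measure 114 mm over their backs; the gripper's body (76 mm by 85 mm) begins 54 mm behind the grasp point. The pads swing forward as they close: fully open they stand 13 mm farther back than shut.
Start: joints at [-72.405, 17.813, 0.802, 86.603, -0.252, 75.585, -1.558], TCP at [0.188, 0.517, 0.248] pointing down, gripper open.
Joint ranges: [-154.91, 154.91], [-16.99, 109.72], [-72.82, 74.43], [7.12, 147.25], [-82.49, 262.49], [11.32, 116.49], [-174.64, 174.64]. Speed limits (degrees/s): [159.86, 159.86, 180, 180, 180, 180, 180].

### API

Orientations are given as [roll, pitch, yaw] about the fixed x, y, z axes, in that order (R = Rz(yaw) Ry(pitch) Rx(roll)).
In Python, from station import robot, fingers, vision, workorder, recognise gives the robot as it stands. Calls block until the motion is done:
- robot.move_to(position, orientation): joint-space move of the TCP to a pose.
- robot.line_to(position, orientation=None, velocity=0.15, f_stop=None): straight line of the TCP; orientation=None keeps the orientation; velocity is the mean speed in m/s. With f_stop (N) it stops when the force on the tool has changed by that much, and returns True; else False.
- robot.move_j(angles): joint-space move.
- fingers.gripper_to(opening, force=None): opening from 0.0 (shut) to 1.0 (fully open); force is the grip in N (None keeps the last); returns when the fingers have stopped.
- robot.pause(seconds).
- robot.inverse_kinematics(position, orientation): joint angles nearest the present ones, or None.
- vision.grab_frame(name): name is "scene" or "top" or "wrist"; returns the picture (384x512x3 uint8, red, green, blue); there is no depth.
- vision.calibration(name): a dict with "mtx" (3x3 intrinsics, pixels), "k1" (the pictures are not rectified: a ray, as slopes to the right and down, at radius r is drawn at 1 + k1 r^2 times it, then the intrinsics apply), "extrinsics" (4x4, takes a point from world to camera coordinates); the wrist camera has in their place "T_tool_cam" (4x4, takes a point from camera to tool coordinates, whose origin is the TCP and whose axes are the flange's). Camera axes: x right, y up, looking along -z (the intrinsics and any distortion apply to the point x, -y, -z); pixel columns grow to the right and rows downward; lengths in m; the calibration is good to about 2 mm. A picture is of the moment at which its call begins: read the wrist's pose just before it. calibration takes no time and is no camera call.
A pose or a line that the arm cannot do raises robot.PlanningError and nothing moves.
- workorder.close_job(): hands the job in, once; it reports no verdict.
Trained networks look in the newest picture that a camera, given by its name, has taken for a name from the list of things; names that differ only in an ending like _2 or _b are one class to them, and where a whole thing is asked for, a point or a joint stands for the part that bears it (a point fixed in the world has none). Each returns a list of dicts, best first, with "p" (0 to 1); they miss things now and then, are a little off and sometimes report something else, mostly with a low value. They report only what shows in the picture. A call takes as long as a camera call.
- recognise(label, camera): "rect" ([centre column, centre row, width, height] in pixels, round what is visible of it).
Readings, each from a call of its own:
- robot.current_time_s(): time.
- robot.current_joint_positions(): joint angles.
- robot.current_dq(): joint speeds.
- robot.current_joint_torque(): joint torques, N m.
- robot.current_tool_pos(): TCP position.
- robot.current_eef_rot(): TCP orientation.
- robot.current_contact_force(): force on the tool from outside, world axes, zero at the start.
- robot.current_torque(): the same for the moment, N m.
- robot.current_finger_gap(): opening from 0.0 (shut) to 1.0 (fully open).
Only numpy, scipy, OpenCV 4.12 (cv2) and the standard library are available. Lean on these libraries where they do the work, as an engineer would, in place of code of your own. Each camera call takes 0.05 s, during which the arm holds its last target.

### The job

At the filter manifold station whose open funnel only stands loose in its boss, bleed the vacuum: pull its blue vent knob right out until it clicks, then push it fully home. Then turn the funnel backward (anticlockwise from above) until you feel its thread drop in, stop, turn it forward one full turn and no more, and finish with the gripper still holding it there, started but not tight. Do not lift the funnel out, and leave the other stations' knobs and everything else on the bench alone.

Things in the scene. Friction and masses are not known exactly. Their poses are not given: they have to be found in the camera images.
- manifold: Three-place steel vacuum manifold, fixed: a square tube 44 x 400 mm, top 75 mm high, gauge at its +y end, glass trap at its -y end. Origin on the bench under its middle; x points away from the knobs, y along the tube. Stations at y = -120, 0, 120 mm, in an order that varies: open funnel, black stopper (141 mm high), fitted funnel with a green lid (200 mm high).
- station_open: The station with the open funnel. Origin on the bench under its vertical axis; z up, x points away from its vent knob (axes as the manifold's). Threaded boss: steel cylinder 58 mm across with a blue band, top 125 mm above the bench. Vent valve: block 26 mm wide on the front of the tube, reaching 72 mm out from the axis, brass nut to 80 mm.
- vent_open_knob (a point): Centre of the blue vent knob of the station with the open funnel: cylinder 24 mm diameter, 18 mm long along its stem, 55 mm above the bench, 93 mm in front of the station's axis when home. Frame as the station's, travelling with the knob: pull along -x, push home along +x, pinch across y.
- vent_open (a joint): How far that knob is pulled out, in m: 0 fully home, 0.024 fully out against its stop. A spring detent holds it at either end: it clicks over about 3 mm from the end with some 6 to 10 N, and slides lightly (1 to 2 N) in between. Move it all the way, the click alone does not carry it home. It starts home.
- vent_plug (a joint): Same for the vent knob of the plugged station. Leave it home.
- vent_lid (a joint): Same for the vent knob of the lidded station. Leave it home.
- funnel: The open steel funnel cup, loosely centred in its boss, thread not yet caught: barrel 44 mm outside diameter, 62 mm high, rim 48 mm across, blue scale up one side, about 0.2 kg. Origin on its axis at the barrel's lower shoulder, 11.5 mm plus funnel_lift above the boss; z up, x towards the scale. It can only turn about and slide along the boss's vertical axis.
- funnel_grip (a point): Point on the funnel's axis 36 mm above the shoulder (26 mm below the rim): a good height at which to grip the barrel. Frame as the funnel's.
- funnel_turn (a joint): Turning of the funnel in rad, counted through full turns from an arbitrary mark: grows clockwise seen from above (screwing in), falls anticlockwise (backward). Right-hand single-start thread. Light drag only. At the start the catching point lies somewhere between about 0.4 and 1.4 rad backward.
- funnel_lift (a joint): Height of the funnel in m; 0 where its thread has just dropped in. It starts 3 to 4 mm up, riding on the boss's thread. Turned backward it climbs 4 mm per turn until the thread end comes free, then falls 4 mm if let go or moved down with a light push; held up, it does not catch. Screwed in, it sinks 4 mm per turn (up to 11 mm in all, 0.6 mm play) and cannot be pulled out.
- wash_bottle: White squeeze bottle, 60 mm diameter, 150 mm tall, red cap; origin at the centre of its foot. Leave alone.
- beaker: Empty glass beaker, 68 mm diameter, 85 mm tall; origin at the centre of its foot. Leave alone.
- oil_bottle: Small amber bottle, 34 mm diameter, 65 mm tall; origin at the centre of its foot. Leave alone.
- petri_dish: Closed clear petri dish, 92 mm diameter, 17 mm high; origin at the centre of its underside. Leave alone.
- forceps: Steel forceps, 140 mm long, 9 mm high, lying on the bench; origin under the middle. Leave alone.
- filter_box: Blue plastic box with a white lid, 58 x 58 x 38 mm; origin at the centre of its underside. Leave alone.

How it is judged:
By the outcome, as a careful person would: the job done as asked, in the order asked, and still so for the second after the job is handed in, while the arm keeps its last pose, push and grip.
It also fails if it takes over 72 s, if anything falls off the work surface, if the arm or the gripper's body presses on something with over 40 N, if the wrist force passes 120 N, or if a joint passes its speed limit or range.

## Working session

There is one attempt and no reset: what is moved stays moved. The work goes in short steps, each a Python script; the robot and the scene stay as the last script left them, time stands still between calls to the robot, and variables do not carry over. Pictures are saved under pics/ and viewed, and the job is handed in when it is done.

```bash
ls; mkdir -p pics
python3 - <<'E'
from station import robot, fingers, vision, workorder, recognise
import cv2
for n in ["scene","top","wrist"]:
    im=vision.grab_frame(n); cv2.imwrite(f"pics/{n}0.png",im[:,:,::-1])
    c=vision.calibration(n); print(n,c)
    for l in ["funnel","vent_open_knob","manifold","station_open"]:
        print(l,[(round(d['p'],2),[round(x) for x in d['rect']]) for d in recognise(l,n)][:4])
print(robot.current_time_s(),robot.current_tool_pos(),robot.current_eef_rot())
E
```

```text
pics
scene {'mtx': array([[489.53428469,   0.        , 255.16386527],
       [  0.        , 489.53428469, 189.46448336],
       [  0.        ,   0.        ,   1.        ]]), 'k1': -0.11862116759655365, 'extrinsics': array([[ 0.35836593,  0.93337221, -0.01975286, -0.22253779],
       [-0.6051653 ,  0.24835864,  0.75636826,  0.20370471],
       [ 0.71087891, -0.25910287,  0.65384775, -1.57417534],
       [ 0.        ,  0.        ,  0.        ,  1.        ]])}
funnel [(0.87, [290, 210, 22, 41]), (0.23, [268, 198, 30, 26])]
vent_open_knob [(0.17, [209, 253, 249, 88])]
manifold [(0.65, [353, 219, 30, 60]), (0.64, [209, 252, 251, 89])]
station_open [(0.96, [288, 217, 24, 57])]
top {'mtx': array([[388.45202125,   0.        , 251.81030747],
       [  0.        , 388.45202125, 197.65320885],
       [  0.        ,   0.        ,   1.        ]]), 'k1': 0.027502893890192257, 'extrinsics': array([[ 0.00298071, -0.99979482,  0.02003566,  0.04701612],
       [ 0.98366357,  0.00653772,  0.17989787, -0.56093276],
       [-0.17999194,  0.01917212,  0.98348123, -0.93801355],
       [ 0.        ,  0.    
[... 278 characters left out ...]
]
wrist {'mtx': array([[345.71105473,   0.        , 255.06583331],
       [  0.        , 345.71105473, 193.57882801],
       [  0.        ,   0.        ,   1.        ]]), 'k1': 0.013225910672373031, 'T_tool_cam': array([[-2.95241067e-04,  9.49831573e-01,  3.12761722e-01,
         8.04908469e-02],
       [ 9.99999646e-01,  5.27039186e-04, -6.56594086e-04,
        -1.36662389e-03],
       [-7.88491478e-04,  3.12761418e-01, -9.49831392e-01,
        -1.25367237e-01],
       [ 0.00000000e+00,  0.00000000e+00,  0.00000000e+00,
         1.00000000e+00]])}
funnel []
vent_open_knob []
manifold []
station_open []
0.75 [0.18793256 0.5169268  0.24834612] [ 1.79993550e+02 -6.53760700e-04  1.60017811e+02]
```

View pics/scene0.png

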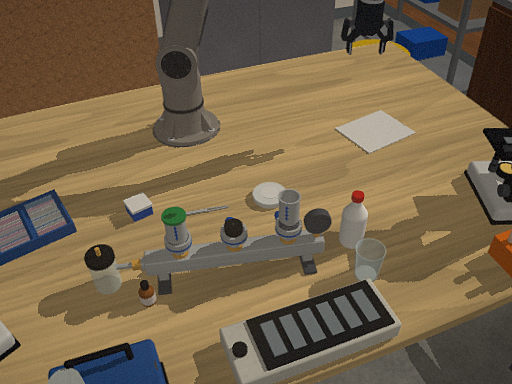

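View pics/top0.png

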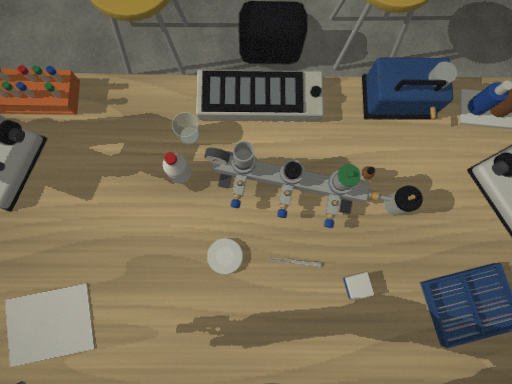

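```bash
cat > h.py <<'E'
import numpy as np, cv2
from station import robot, fingers, vision, workorder, recognise
from scipy.spatial.transform import Rotation as R
def ray(c,uv,T=None):
    K=c["mtx"];x=np.array([(uv[0]-K[0,2])/K[0,0],(uv[1]-K[1,2])/K[1,1]])
    p=x.copy()
    for _ in range(20): p=x/(1+c["k1"]*(p@p))
    d=np.array([p[0],-p[1],-1.])
    if T is None: T=np.linalg.inv(c["extrinsics"])
    return T[:3,3],T[:3,:3]@d
def atz(n,uv,z,T=None):
    o,d=ray(vision.calibration(n),uv,T)
    return o+d*(z-o[2])/d[2]
def proj(n,P,T=None):
    c=vision.calibration(n); E=c["extrinsics"] if T is None else np.linalg.inv(T)
    q=E[:3,:3]@np.array(P)+E[:3,3]; s=np.array([q[0],-q[1]])/-q[2]
    s=s*(1+c["k1"]*(s@s)); K=c["mtx"]; return np.array([K[0,0]*s[0]+K[0,2],K[1,1]*s[1]+K[1,2]])
def Ttool():
    T=np.eye(4);T[:3,:3]=R.from_euler('xyz',robot.current_eef_rot(),degrees=True).as_matrix();T[:3,3]=robot.current_tool_pos()
    return T
def wristT(): return Ttool()@vision.calibration("wrist")["T_tool_cam"]
E
python3 - <<'E'
from h import *
im=cv2.imread("pics/top0.png")
cv2.imwrite("pics/topc.png",cv2.resize(im[120:250,150:310],None,fx=5,fy=4.5,interpolation=cv2.INTER_CUBIC))
for n,uv,z in [("rim",(244.5,147),.202),("lid",(348,174.5),.2),("stop",(293,169),.141),("k",(236,204),.055),("k",(282,213),.055),("k",(329,223),.055)]:
    print(n,atz("top",uv,z).round(4))
E
```

```text
rim [0.646  0.0691 0.202 ]
lid [ 0.5861 -0.1573  0.2   ]
stop [ 0.613  -0.0448  0.141 ]
k [0.5433 0.0896 0.055 ]
k [ 0.5211 -0.0263  0.055 ]
k [ 0.4965 -0.1442  0.055 ]
```

View pics/topc.png

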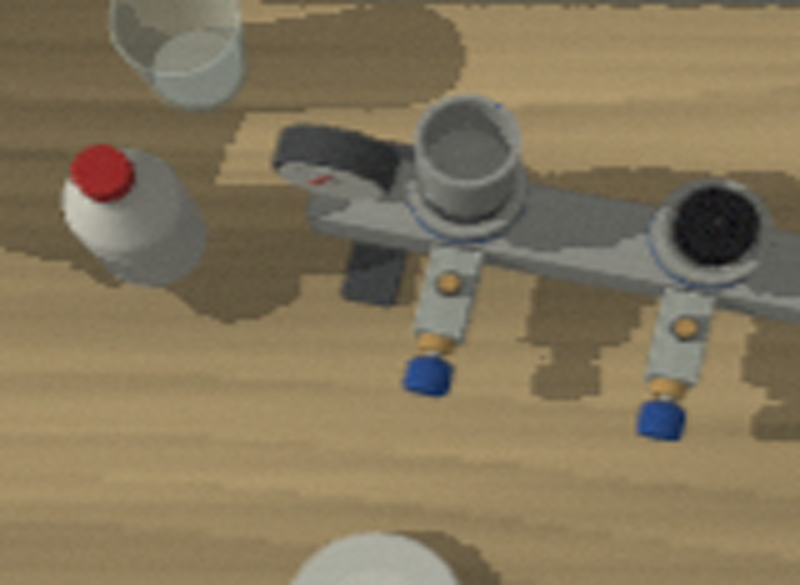

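Run:
```python
from h import *
print("rim",atz("top",(243.4,152.7),.2015))
# predicted
yaw=168.7
print(robot.inverse_kinematics([.53,.092,.22],[180,0,yaw]))
robot.move_to([.52,.095,.23],[180,0,yaw])
T=wristT(); im=vision.grab_frame("wrist"); cv2.imwrite("pics/w1.png",im[:,:,::-1]); np.save("w1T.npy",T)
for l in ["vent_open_knob","funnel","vent_plug"]: print(l,[(round(d['p'],2),[round(x,1) for x in d['rect']]) for d in recognise(l,"wrist")][:4])
print(robot.current_time_s(),robot.current_joint_positions(),robot.current_contact_force())
print(proj("wrist",[.5433,.0896,.055],T))
```

```text
rim [0.63317028 0.07140422 0.2015    ]
[-32.54332354  18.37110378  27.17617972  92.02899132  -8.71995253
  71.71145733  74.88937345]
vent_open_knob [(0.7, [256.4, 202.7, 32.8, 30.8]), (0.29, [255.9, 346.5, 64.7, 67.2])]
funnel [(0.96, [254.7, 344.9, 60.9, 61.8])]
vent_plug [(0.83, [123.8, 204.2, 29.3, 27.3])]
2.8917 [-33.33298993  16.78562323  26.87244498  92.51781805  -7.87950935
  72.58408896  73.72626382] [0.41961855 0.80801405 0.14901081]
[253.54461707 200.14476684]
```

View pics/w1.png

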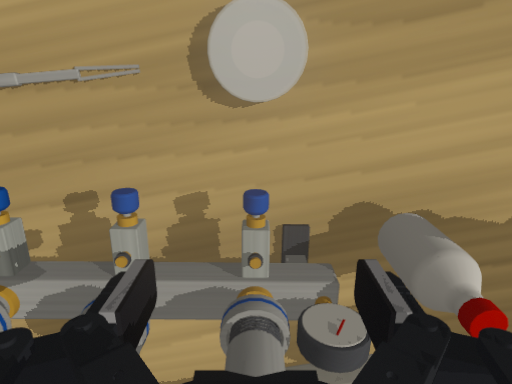

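Run:
```python
from h import *
T=np.load("w1T.npy")
k=atz("wrist",(256.2,202.5),.056,T);k2=atz("wrist",(124.8,201),.056,T)
print(k,k2,np.linalg.norm(k-k2),np.degrees(np.arctan2(*(k-k2)[[0,1]])))
y=np.radians(-11.3); ex=np.array([np.cos(y),np.sin(y),0])
ax=k+.093*ex; print("axis",ax)
im=cv2.imread("pics/scene0.png"); 
for z in (.125,.2):
    print(proj("scene",[ax[0],ax[1],z]))
ey=np.array([-ex[1],ex[0],0]); g=ax+ey*.06
for z in (.1,.14,.16): print(z,proj("scene",[g[0],g[1],z]))
cv2.imwrite("pics/sc.png",cv2.resize(im[180:280,240:370],None,fx=6,fy=6,interpolation=cv2.INTER_CUBIC))
```

```text
[0.54568048 0.09161775 0.056     ] [ 0.52086285 -0.02610982  0.056     ] 0.12031497740465866 11.903977081511684
axis [0.63687764 0.07339475 0.056     ]
[288.29729336 221.30658162]
[289.20453779 195.38072622]
0.1 [314.45406034 225.73126442]
0.14 [315.57677495 212.64282793]
0.16 [316.15539579 205.84795626]
```

View pics/sc.png

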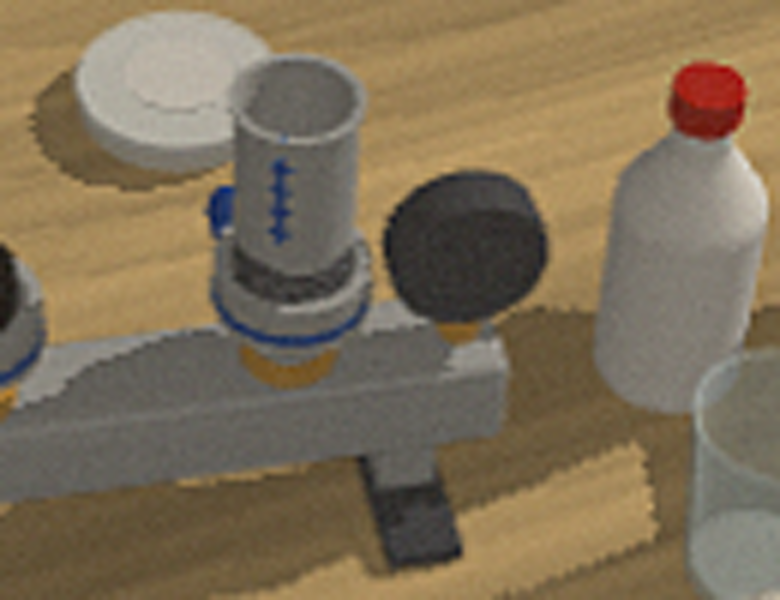

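Run:
```python
from h import *
yaw=168.4; y=np.radians(-11.6); ex=np.array([np.cos(y),np.sin(y),0])
k=np.array([.545,.091,0])-.003*ex
fingers.gripper_to(0.6,40)
robot.move_to(k+[0,0,.13],[180,0,yaw])
print(robot.line_to(k+[0,0,.053],velocity=.1,f_stop=10))
print(robot.current_tool_pos(),robot.current_contact_force())
fingers.gripper_to(0.0,60)
print(robot.current_finger_gap(),robot.current_contact_force(),robot.current_torque(),robot.current_time_s())
T=wristT(); im=vision.grab_frame("wrist"); cv2.imwrite("pics/w2.png",im[:,:,::-1]); im=vision.grab_frame("top"); cv2.imwrite("pics/t2.png",im[:,:,::-1])
```

```text
False
[0.54286059 0.09164943 0.05382379] [-0.58966293  0.04540756  1.35471553]
0.255756791399879 [0.15235788 2.43415645 4.65048894] [ 0.49362097  0.06756754 -0.0240833 ] 5.1083
```

View pics/w2.png

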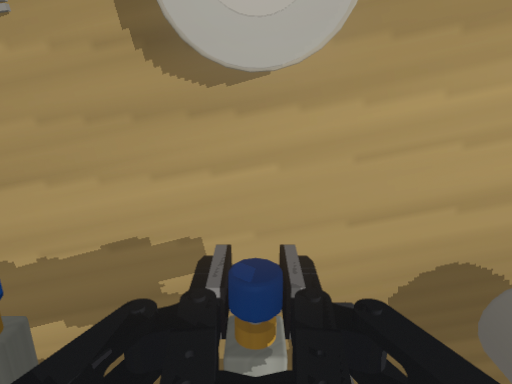

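```bash
python3 - <<'E'
from h import *
yaw=168.4; y=np.radians(-11.6); ex=np.array([np.cos(y),np.sin(y),0])
p=robot.current_tool_pos(); print(p)
r=robot.line_to(p-.030*ex,velocity=.03,f_stop=22)
q=robot.current_tool_pos(); print(r,(q-p)@ex,q-p,robot.current_contact_force(),robot.current_finger_gap())
robot.pause(.2)
q=robot.current_tool_pos(); print((q-p)@ex,robot.current_contact_force(),robot.current_finger_gap(),robot.current_time_s())
im=vision.grab_frame("wrist"); cv2.imwrite("pics/w3.png",im[:,:,::-1]); im=vision.grab_frame("top"); cv2.imwrite("pics/t3.png",im[:,:,::-1])
E
python3 -c "
import cv2,numpy as np
a=cv2.imread('pics/t3.png')[160:230,200:270];b=cv2.imread('pics/w3.png')
cv2.imwrite('pics/c3.png',np.hstack([cv2.resize(a,(384,384)),b[:, 60:450]]))"
```

```text
[0.54293448 0.09266455 0.05405655]
True -0.00039497968164446516 [-3.78662448e-04  1.19611936e-04  7.68894480e-07] [ 0.68445622 -0.82053958  0.79745023] 0.25396609795352826
-0.0004166192815209674 [ 1.5843438  -1.20238561  1.39968823] 0.2546825435548577 5.8417
```

View pics/c3.png

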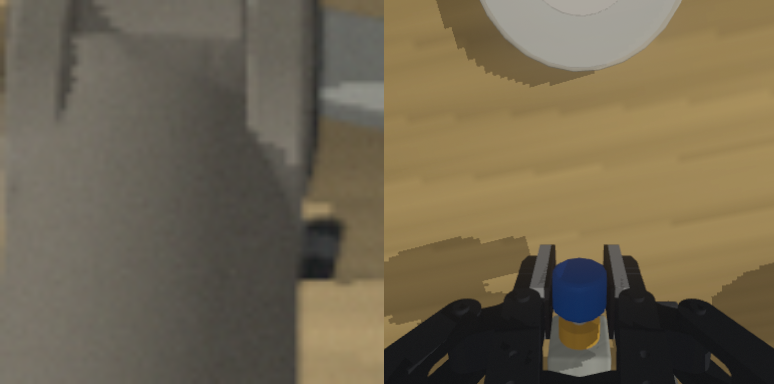

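Run:
```python
from h import *
yaw=168.4; y=np.radians(-11.6); ex=np.array([np.cos(y),np.sin(y),0])
p=robot.current_tool_pos()
for d in (.001,.002,.003,.004,.006):
    r=robot.line_to(p-d*ex,velocity=.01,f_stop=40)
    q=robot.current_tool_pos(); print(r,(q-p)@ex,robot.current_contact_force(),robot.current_finger_gap())
    if r: break
print(robot.current_time_s())
```

```text
False -7.956858196055799e-05 [ 4.8286786  -0.74276612 -1.93106704] 0.2589598459456782
False -0.0002224290170711884 [ 6.08165428 -2.46472214 -4.21886203] 0.25820566947940393
False -0.0003443196337385725 [ 8.14739772 -0.80230524 -6.52988813] 0.2537903114939904
False -0.00043279290069454275 [10.38016253 -2.3897663  -8.31292512] 0.25418572296559067
False -0.0006499676259002355 [ 13.3571617   -2.38003244 -12.81239793] 0.2576884612572096
7.3333
```

Run:
```python
from h import *
y=np.radians(-11.6); ex=np.array([np.cos(y),np.sin(y),0])
p=robot.current_tool_pos()
for d in (.008,.010,.012,.014):
    r=robot.line_to(p-d*ex,velocity=.02,f_stop=50)
    q=robot.current_tool_pos(); f=robot.current_contact_force();print(r,(q-p)@ex,(q-p),f,f@ex,robot.current_torque(),robot.current_finger_gap())
    if r or abs((q-p)@ex)>.003 or abs(f@ex)>28: break
print(robot.current_time_s(),robot.current_eef_rot())
```

```text
False -0.008913542201579033 [-8.73049873e-03  1.79712285e-03 -7.73886844e-05] [ 0.66917505 -1.08374156  0.10926891] 0.8734238123651007 [-0.05853466 -0.10590481 -0.0315318 ] 0.25377358711529097
7.6167 [179.79437999   0.73720499 168.40824083]
```

Run:
```python
from h import *
y=np.radians(-11.6); ex=np.array([np.cos(y),np.sin(y),0])
p0=np.array([.54293,.09266,.05406])
t0=robot.current_tool_pos()
for d in (.018,.022,.025,.028,.031,.034,.037):
    P=p0-d*ex
    r=robot.line_to(P,velocity=.03,f_stop=60)
    q=robot.current_tool_pos(); f=robot.current_contact_force();print(d,r,((q-p0)@ex).round(5),f.round(1),robot.current_finger_gap())
    if r or f@ex>18: break
print(robot.current_time_s(),robot.current_eef_rot())
im=vision.grab_frame("wrist"); cv2.imwrite("pics/w4.png",im[:,:,::-1])
```

```text
0.018 False -0.01892 [ 0.4 -0.5  2.4] 0.25655233900672797
0.022 False -0.01931 [ 6.7 -1.  -6. ] 0.25463854298061905
0.025 False -0.02032 [10.6 -1.7 -9.7] 0.25634961047877003
0.028 False -0.02415 [ 9.2 -1.3 -8. ] 0.258748971740105
0.031 False -0.02425 [ 16.1  -2.3 -14.3] 0.2567658022822097
0.034 False -0.0243 [ 21.   -2.2 -21.9] 0.2536993766393921
9.35 [179.71832422   2.07125291 168.33821046]
```

View pics/w4.png

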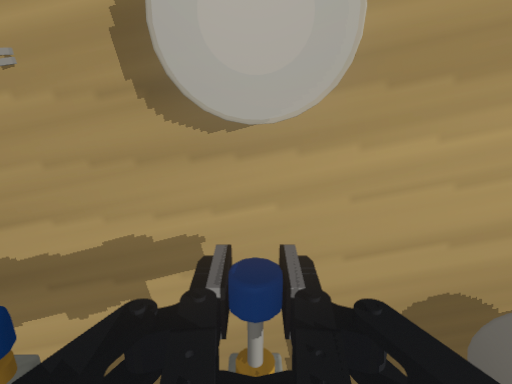

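Knob at (256,290) fully out, stem showing, hard stop at 24.2 mm. Pushing home.

Run:
```python
from h import *
y=np.radians(-11.6); ex=np.array([np.cos(y),np.sin(y),0])
p0=np.array([.54293,.09266,.05406])
for d in (-.021,-.015,-.006,-.003,0,.003,.006,.009,.012):
    P=p0+d*ex
    r=robot.line_to(P,velocity=.04,f_stop=60)
    q=robot.current_tool_pos(); f=robot.current_contact_force();print(d,r,((q-p0)@ex).round(5),f.round(1),robot.current_finger_gap())
    if r or (f@ex<-20 and d>.002): break
# relax to neutral
robot.line_to(p0+.001*ex,velocity=.03)
q=robot.current_tool_pos(); print(((q-p0)@ex).round(5),robot.current_contact_force().round(1))
print(robot.current_time_s(),robot.current_eef_rot())
im=vision.grab_frame("wrist"); cv2.imwrite("pics/w5.png",im[:,:,::-1])
```

```text
-0.021 False -0.02401 [-4.3  0.2  5.7] 0.2531351291435811
-0.015 False -0.0162 [-1.  -0.3  2.5] 0.255243966379491
-0.006 False -0.00514 [0.8 1.  1.9] 0.2552186976696751
-0.003 False -0.00482 [-5.3 -0.7  7.9] 0.25517930965624713
0 False -0.00446 [-10.3   1.1  12.8] 0.2568988076275787
0.003 False 8e-05 [-6.4  0.4  9. ] 0.25745335258934193
0.006 False 0.00017 [-12.7   0.1  15.4] 0.2548174447961443
0.009 False 0.00022 [-18.8   2.3  21.7] 0.2552262830834771
0.012 False 0.00027 [-24.4   2.6  27.4] 0.25506157324176043
6e-05 [-4.9  0.7  6.6]
12.5667 [179.78970163   0.71789253 168.41620318]
```

View pics/w5.png

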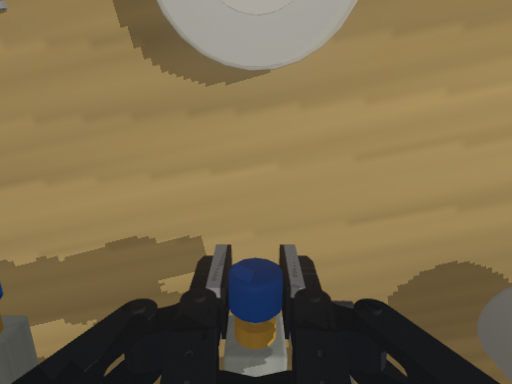

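Run:
```python
from h import *
y=np.radians(-11.6); ex=np.array([np.cos(y),np.sin(y),0])
fingers.gripper_to(0.6)
p=robot.current_tool_pos()
robot.line_to([*p[:2],.16],velocity=.2)
a=np.array([.6369,.0734])
for yaw in (168.4,175,190,200):
    o=yaw; q=robot.inverse_kinematics([*a,.18],[180,0,o]); print(yaw,q)
robot.line_to([*(p[:2]-.02*ex[:2]),.30],velocity=.3)
robot.line_to([*a,.30],[180,0,180],velocity=.3)
T=wristT(); im=vision.grab_frame("wrist"); cv2.imwrite("pics/w6.png",im[:,:,::-1]); np.save("w6T.npy",T)
for l in ["funnel"]: print(l,[(round(d['p'],2),[round(x,1) for x in d['rect']]) for d in recognise(l,"wrist")][:4])
print(robot.current_time_s(),robot.current_joint_positions().round(1),robot.current_contact_force(), proj("wrist",[*a,.2015],T))
im=vision.grab_frame("scene"); cv2.imwrite("pics/s6.png",im[:,:,::-1]);
```

```text
168.4 [-24.8133568   32.51308514  26.75527086  77.74712383 -14.64549394
  73.13906061  80.95354936]
175 [-24.00745116  32.3237485   25.41476918  77.70959573 -13.88267508
  73.02185569  86.99699479]
190 [-22.1477854   31.93719543  22.35359058  77.62232232 -12.158785
  72.7849698  100.73851761]
200 [-20.88920627  31.71304403  20.30385057  77.56276204 -11.01703459
  72.64925057 109.90481916]
funnel [(0.87, [256.1, 196.6, 69.5, 91.6])]
14.95 [-23.4  29.4  26.3  65.4 -12.6  88.   90.4] [0.27227531 1.36630328 0.18400909] [257.7271246  207.08733412]
```

View pics/w6.png

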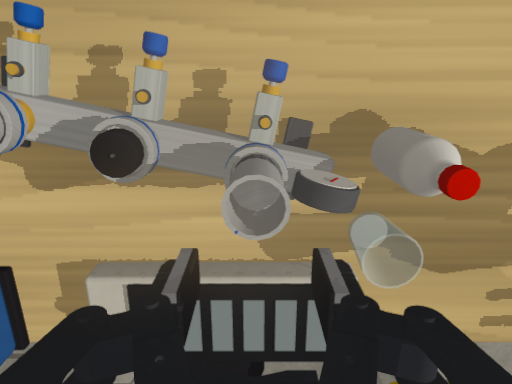

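View pics/s6.png

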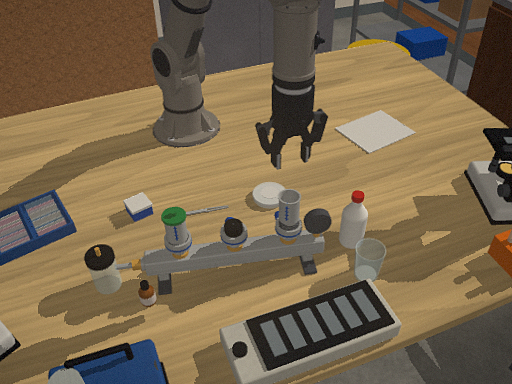

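Run:
```python
from h import *
T=np.load("w6T.npy"); print(atz("wrist",(255.5,206.7),.2015,T))
im=cv2.imread("pics/w6.png")
cv2.imwrite("pics/c6.png",cv2.resize(im[140:250,200:370],None,fx=4.7,fy=4.7,interpolation=cv2.INTER_CUBIC))
a=np.array([.6365,.072])
robot.move_j(robot.current_joint_positions()) if 0 else None
for yaw in (270,225,180,135,90,45,0,-45,-80):
    q=robot.inverse_kinematics([*a,.18],[180,0,yaw]); print(yaw,None if q is None else np.round(q,0))
```

```text
[0.63661732 0.07188699 0.2015    ]
270 [ 16.  37. -41.  76.  24.  76. 155.]
225 [-19.  31.  17.  78.  -9.  72. 134.]
180 [-24.  32.  25.  78. -14.  73.  92.]
135 [-29.  34.  34.  78. -19.  74.  51.]
90 [-34.  36.  43.  78. -24.  75.  10.]
45 [-39.  39.  52.  78. -31.  77. -31.]
0 [-43.  44.  64.  79. -39.  81. -70.]
-45 [ -43.   44.   64.   79.  -39.   81. -115.]
-80 [ 16.  37. -41.  76.  24.  76. 165.]
```

View pics/c6.png

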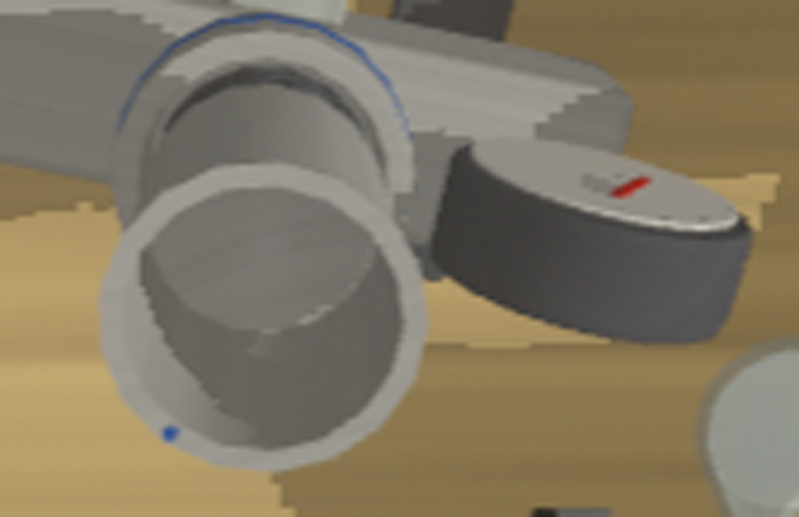

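Run:
```python
from h import *
a=np.array([.6366,.0724])
fingers.gripper_to(0.8)
robot.move_to([*a,.25],[180,0,150])
r=robot.line_to([*a,.180],velocity=.1,f_stop=10)
print(r,robot.current_tool_pos(),robot.current_contact_force().round(1))
fingers.gripper_to(0.0,40)
p=robot.current_tool_pos();print(p,robot.current_finger_gap(),robot.current_contact_force().round(1))
r=robot.line_to([*p[:2],.1785],velocity=.05)
robot.pause(.2)
print(r,robot.current_tool_pos(),robot.current_contact_force().round(1),robot.current_eef_rot())
im=vision.grab_frame("wrist"); cv2.imwrite("pics/w7.png",im[:,:,::-1]); 
im=vision.grab_frame("scene"); cv2.imwrite("pics/s7.png",cv2.resize(im[150:280,200:400,::-1],None,fx=4,fy=4))
print(robot.current_time_s())
```

```text
False [0.63724544 0.07230841 0.18090637] [-0.1  0.5 -0.1]
[0.63768874 0.07315042 0.18142814] 0.5029073067433347 [0.5 1.3 3.8]
False [0.63773102 0.07318294 0.18134163] [-3.7  0.8 10.6] [1.79912532e+02 4.13364675e-02 1.50016633e+02]
17.575
```

View pics/w7.png

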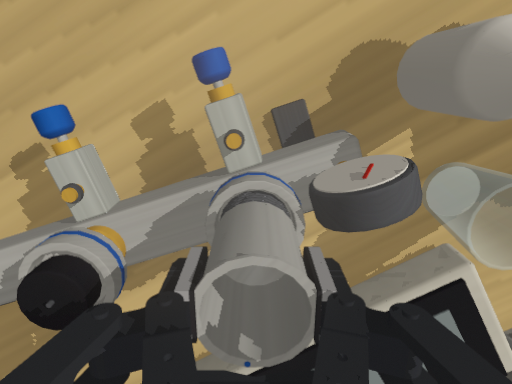

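View pics/s7.png

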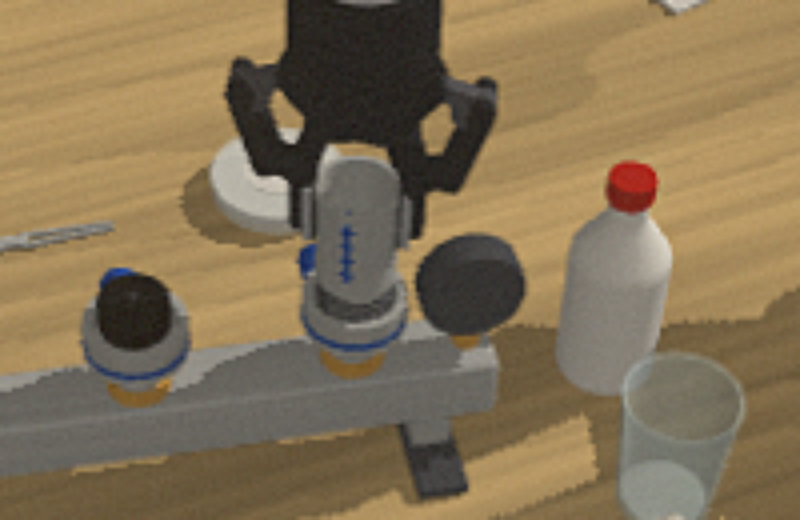

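```bash
cat > back.py <<'E'
from h import *
import json,sys
st=json.load(open("st.json"))
yaw,zc=st["yaw"],st["zc"]; xy=[.6373,.0728]; zr=st["zr"]
t0=robot.current_time_s(); hit=False
for i in range(int(sys.argv[1])):
    yaw+=5; zc+=.004*5/360; zr+=.004*5/360
    robot.line_to([*xy,zc],[180,0,yaw],velocity=.05)
    p=robot.current_tool_pos(); f=robot.current_contact_force(); e=robot.current_eef_rot()
    print(yaw,(e[2]%360).round(2),"z",p[2].round(5),"dz",(p[2]-zr).round(5),f.round(1),robot.current_torque()[2].round(2),robot.current_time_s())
    if p[2]-zr<-.0006: hit=True;print("DROP");break
json.dump(dict(yaw=yaw,zc=zc,zr=zr,hit=hit),open("st.json","w"))
E
python3 - <<'E'
import json;json.dump(dict(yaw=150,zc=.1795,zr=.1813),open("st.json","w"))
E
python3 back.py 3
```

```text
155 155.01 z 0.18143 dz 8e-05 [-1.9  1.3  8.5] 0.17 17.825
160 160.01 z 0.1815 dz 9e-05 [-2.4 -0.   7.9] 0.07 18.075
165 165.0 z 0.18157 dz 0.0001 [-2.5  0.2  6.6] 0.14 18.325
```

```bash
python3 back.py 14; cat st.json
```

```text
170 170.0 z 0.18159 dz 6e-05 [-1.4  0.8  8.2] 0.1 18.575
175 174.99 z 0.18164 dz 6e-05 [-2.4  0.4  8.2] 0.14 18.825
180 179.99 z 0.1817 dz 7e-05 [-2.   1.1  7.9] 0.08 19.075
185 184.98 z 0.18177 dz 8e-05 [-1.9  1.2  7.1] 0.11 19.325
190 189.98 z 0.18179 dz 5e-05 [-1.5  0.2  7. ] 0.17 19.575
195 194.98 z 0.18186 dz 6e-05 [-1.9 -0.   8.4] 0.13 19.825
200 199.97 z 0.1819 dz 4e-05 [-2.   0.3  7.4] 0.21 20.075
205 204.97 z 0.18198 dz 7e-05 [-2.  -0.1  7.9] 0.14 20.325
210 209.97 z 0.18198 dz 1e-05 [-0.9 -0.2  8. ] 0.17 20.575
215 214.96 z 0.182 dz -3e-05 [-1.  -0.3  6.3] 0.12 20.825
220 219.96 z 0.18197 dz -0.00011 [-0.5 -0.1  6.5] 0.09 21.075
225 224.95 z 0.18171 dz -0.00043 [-0.7  0.2  6.3] 0.12 21.325
230 229.84 z 0.17977 dz -0.00242 [ 2.3 -1.  -2.8] 0.04 21.575
DROP
{"yaw": 230, "zc": 0.18038888888888893, "zr": 0.18218888888888893, "hit": true}
```

Run:
```python
from h import *
xy=[.6373,.0728]
for zc in (.1785,.177,.176,.175):
    robot.line_to([*xy,zc],[180,0,230],velocity=.05); robot.pause(.1)
    p=robot.current_tool_pos();f=robot.current_contact_force();print(zc,p.round(5),f.round(1),robot.current_eef_rot()[2],robot.current_finger_gap(),robot.current_time_s())
    if f[2]>8: break
```

```text
0.1785 [0.63778 0.07246 0.17838] [ 5.1  0.2 -1.1] -130.0540769786747 0.5040716667631402 21.925
0.177 [0.63777 0.07246 0.17831] [ 1.6 -0.9  5.5] -130.0293294723042 0.5085429637842181 22.275
0.176 [0.6378  0.07242 0.17826] [ 1.4 -0.9  8.5] -130.0291530411571 0.5054288310980176 22.625
```

```bash
cat > fwd.py <<'E'
from h import *
import sys
y0,y1,z0=map(float,sys.argv[1:4]); xy=[.6375,.0728]
n=int(np.ceil(abs(y1-y0)/20))
for yaw in np.linspace(y0,y1,n+1)[1:]:
    z=z0-.004*(y0-yaw)/360
    robot.line_to([*xy,z],[180,0,yaw],velocity=.05)
    p=robot.current_tool_pos();e=robot.current_eef_rot();f=robot.current_contact_force()
    print(yaw.round(1),(e[2]%360).round(2),p.round(4),f.round(1),robot.current_torque()[2].round(2),robot.current_finger_gap().round(3),robot.current_joint_positions().round(0),robot.current_time_s())
    if abs(f).max()>25 or abs(robot.current_torque()[2])>1.2: print("STOP");break
E
python3 fwd.py 230 190 .1773
```

```text
Traceback (most recent call last):
  File "fwd.py", line 9, in <module>
    print(yaw.round(1),(e[2]%360).round(2),p.round(4),f.round(1),robot.current_torque()[2].round(2),robot.current_finger_gap().round(3),robot.current_joint_positions().round(0),robot.current_time_s())
                                                                                                    ^^^^^^^^^^^^^^^^^^^^^^^^^^^^^^^^
AttributeError: 'float' object has no attribute 'round'
```

```bash
sed -i 's/robot.current_finger_gap().round(3)/round(robot.current_finger_gap(),3)/' fwd.py
python3 fwd.py 210 130 .17708
```

```text
190.0 190.07 [0.6376 0.0728 0.1779] [ 1.1 -0.5  6. ] -0.14 0.503 [-22.  32.  22.  78. -12.  72. 101.] 23.625
170.0 170.07 [0.6376 0.073  0.1776] [-0.  -0.2  5.6] -0.18 0.503 [-25.  33.  26.  78. -15.  73.  83.] 24.125
150.0 150.09 [0.6377 0.0732 0.1774] [ 0.9 -0.4  5.6] -0.2 0.502 [-27.  33.  31.  78. -17.  73.  65.] 24.625
130.0 130.1 [0.6378 0.0734 0.1772] [1.1 0.1 5.1] -0.16 0.506 [-30.  34.  35.  78. -20.  74.  46.] 25.125
```

```bash
python3 fwd.py 130 40 .17619
python3 - <<'E'
from h import *
xy=[.6375,.0728]
p=robot.current_tool_pos()
T=wristT(); im=vision.grab_frame("wrist"); cv2.imwrite("pics/w8.png",im[:,:,::-1])
# relax push then release
robot.line_to([*xy,p[2]],[180,0,40],velocity=.05)
fingers.gripper_to(0.8)
print(robot.current_tool_pos(),robot.current_contact_force().round(1))
im=vision.grab_frame("wrist"); cv2.imwrite("pics/w9.png",im[:,:,::-1])
print(robot.current_time_s())
E
python3 -c "
import cv2,numpy as np
cv2.imwrite('pics/c89.png',np.hstack([cv2.imread('pics/w8.png')[:,100:480],cv2.imread('pics/w9.png')[:,100:480]]))"
```

```text
112.0 112.1 [0.638  0.0734 0.177 ] [0.3 0.2 5.7] -0.09 0.502 [-32.  35.  39.  78. -22.  74.  30.] 25.5917
94.0 94.11 [0.6382 0.0735 0.1768] [2.  0.6 6. ] -0.15 0.502 [-34.  36.  44.  78. -25.  75.  14.] 26.0583
76.0 76.11 [0.6384 0.0735 0.1766] [2.9 0.7 5.3] -0.12 0.505 [-36.  37.  48.  78. -28.  76.  -2.] 26.525
58.0 58.11 [0.6385 0.0734 0.1764] [2.2 0.1 5.1] -0.08 0.508 [-38.  39.  52.  79. -30.  77. -18.] 26.9917
40.0 40.1 [0.6387 0.0733 0.1762] [ 2.6 -0.1  5.5] -0.16 0.508 [-40.  40.  56.  79. -33.  78. -34.] 27.4583
[0.63660269 0.07288248 0.17547799] [-1.  -0.5 -0.5]
28.175
```

View pics/c89.png

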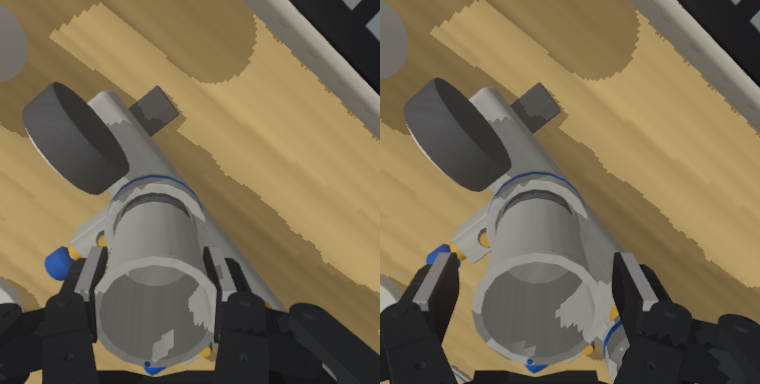

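```bash
python3 - <<'E'
from h import *
xy=[.6373,.0728]
robot.line_to([*xy,.188],[180,0,40],velocity=.1)
for yw in (100,165,225): robot.line_to([*xy,.188],[180,0,yw],velocity=.15)
robot.line_to([*xy,.1764],[180,0,225],velocity=.08,f_stop=12)
im=vision.grab_frame("wrist"); cv2.imwrite("pics/w10.png",im[:,:,::-1])
print(robot.current_tool_pos(),robot.current_contact_force().round(1),robot.current_time_s())
fingers.gripper_to(0.0,40)
im=vision.grab_frame("wrist"); cv2.imwrite("pics/w11.png",im[:,:,::-1])
print(robot.current_tool_pos(),robot.current_contact_force().round(1),robot.current_finger_gap(),robot.current_torque(),robot.current_eef_rot())
print(robot.current_time_s(),robot.current_joint_positions().round(0))
E
python3 -c "
import cv2,numpy as np
cv2.imwrite('pics/c1011.png',np.hstack([cv2.imread('pics/w10.png')[:,100:480],cv2.imread('pics/w11.png')[:,100:480]]))"
```

```text
[0.63696746 0.07285761 0.17588296] [-0.3 -1.   0.1] 32.4667
[0.63782693 0.07249552 0.17701198] [ 1.  -0.3  2. ] 0.5010942563024541 [-0.11070754 -0.09339754  0.00217358] [-1.79932223e+02  5.11159407e-02 -1.35017600e+02]
32.8583 [-17.  31.  15.  78.  -8.  72. 133.]
```

View pics/c1011.png

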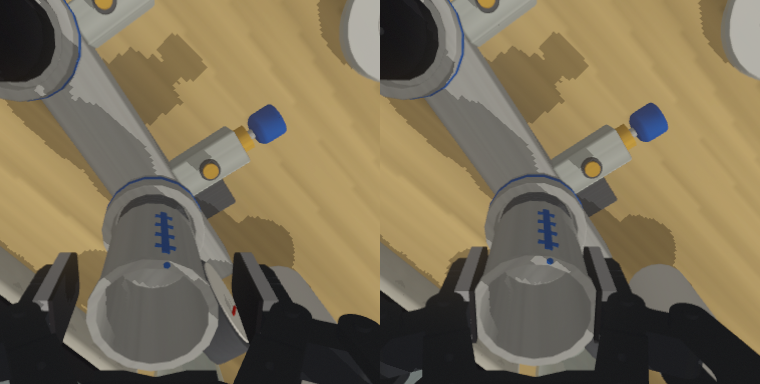

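```bash
python3 fwd.py 225 55 .1762
python3 - <<'E'
from h import *
p=robot.current_tool_pos(); robot.line_to([.638,.073,p[2]-.0005],[180,0,55],velocity=.03); robot.pause(.2)
print(robot.current_tool_pos(),robot.current_contact_force().round(1),robot.current_torque(),robot.current_eef_rot(),robot.current_finger_gap(),robot.current_time_s())
for n in ("wrist","scene","top"):
    im=vision.grab_frame(n); cv2.imwrite(f"pics/f_{n}.png",im[:,:,::-1])
a=cv2.imread("pics/f_wrist.png")[:,80:460];b=cv2.imread("pics/f_scene.png")[150:310,70:400]
cv2.imwrite("pics/ff.png",np.vstack([np.hstack([a,cv2.imread("pics/f_top.png")[100:300,150:400].repeat(1,0)[:0].reshape(0,0,3)]) if 0 else cv2.resize(a,(380,300)),cv2.resize(b,(380,184*1))]))
cv2.imwrite("pics/fs.png",cv2.resize(b,None,fx=2.4,fy=2.4))
E
```

```text
206.1 206.2 [0.6378 0.0727 0.1767] [-0.7 -0.2  4.2] -0.11 0.503 [-20.  32.  19.  78. -10.  72. 116.] 33.3417
187.2 187.28 [0.6377 0.0728 0.1766] [-1.4 -0.3  5.3] -0.14 0.506 [-23.  32.  23.  78. -13.  72.  98.] 33.825
168.3 168.38 [0.6377 0.073  0.1763] [-1.1 -0.3  4.2] -0.11 0.505 [-25.  33.  27.  78. -15.  73.  81.] 34.3083
149.4 149.5 [0.6378 0.0732 0.1761] [-0.4  0.4  5.4] -0.17 0.5 [-28.  33.  31.  78. -18.  73.  64.] 34.7917
130.6 130.62 [0.6379 0.0733 0.1759] [-0.5  0.7  5. ] -0.11 0.504 [-30.  34.  36.  78. -20.  74.  47.] 35.275
111.7 111.74 [0.638  0.0734 0.1757] [ 0.3 -0.3  4.4] -0.15 0.511 [-32.  35.  40.  78. -23.  74.  30.] 35.7583
92.8 92.85 [0.6382 0.0734 0.1755] [ 0.3 -0.5  5.6] -0.13 0.503 [-35.  37.  44.  78. -25.  75.  13.] 36.2417
73.9 73.96 [0.6384 0.0734 0.1753] [0.1 0.5 4.8] -0.05 0.508 [-37.  38.  48.  79. -28.  76.  -4.] 36.725
55.0 55.06 [0.6386 0.0733 0.1751] [0.3 0.6 5.5] -0.15 0.504 [-39.  39.  53.  79. -31.  77. -20.] 37.2083
[0.63858667 0.07331804 0.17507507] [0.7 0.8 4.6] [ 0.03130832 -0.08647735 -0.09246061] [ 1.79951872e+02 -7.83072491e-02  5.50447319e+01] 0.5050570668722236 37.6583
```

View pics/f_wrist.png

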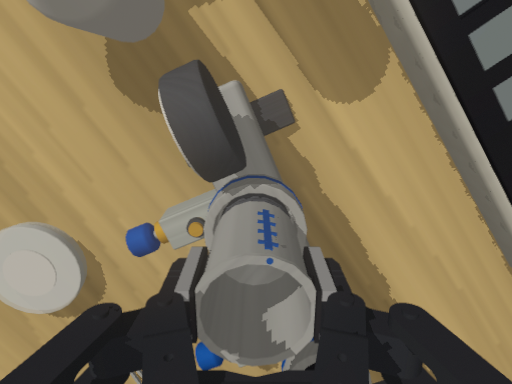

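View pics/fs.png

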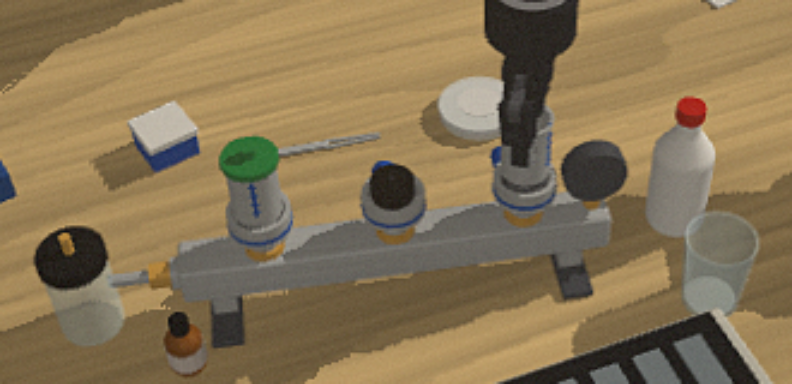

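View pics/f_top.png

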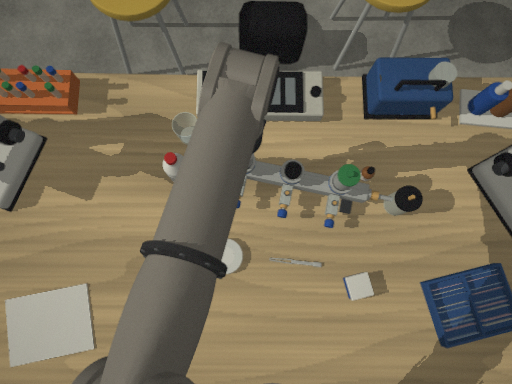

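Run:
```python
from h import *
print(workorder.close_job()); print(robot.current_time_s(),robot.current_tool_pos(),robot.current_contact_force().round(1))
```

```text
the job is handed in; nothing more can be done
None
the job is handed in; nothing more can be done
```

The job is done and handed in at about 38 s of the 72 s allowed. The gripper is still holding the funnel, started but not tight.

- **Vent knob:** At the open station (the one by the gauge) I pulled the blue knob out through both clicks to a hard stop at 24.2 mm. I then pushed it fully home, with the position back at 0 to within 0.3 mm under a push of about 24 N. The first pull stopped early on its force threshold with the knob barely moved, so I repeated it in smaller steps.
- **Funnel, backward:** It climbed as expected and dropped in at 75–80° of turn. The drop was about 4 mm (height 0.182 to 0.1783 m).
- **Funnel, forward:** I turned it forward 360° in two strokes, 190° and then 170° after one regrip. It sank about 2.0 + 1.9 mm with only about 0.15 N·m of torque.

**Last checks:** The grip gap was steady at 0.505, with a light push of about 5 N. The picture shows the open knob home, and nothing else looks moved. The tool height rose about 1 mm when I regripped, so I tracked each stroke's sink separately. The exact catching point is only known to about 5°, so the turn counted from there is 355–360°.

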